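# Draw a tripod leg out to its mark and squeeze its cam lever shut

## Robot

A 6-joint arm with a two-finger parallel gripper is mounted at the origin on a cart in front of the work surface, level with it; the furniture and walls round the work are solid. World frame = base frame: x ahead of the robot, y to its left, z up, the work surface at z = 0. Lengths are in m, angles in rad, forces in N, time in s.
With the tool pointing down it reaches from about 0.3 to 0.775 m from the base axis. Payload 14.6 kg.
Tool frame: the origin (TCP) lies at the very end of the fingers, on their centre line; the grasp point (between the pads) lies 19 mm behind it; z points along the fingers, y is the line along which they close (so a half turn about z gives the same grasp; the last joint's range is limited). The gripper opens to 94 mm and grips with 3 to 60 N. Pads are 16 mm wide; open, the fingers measure 119 mm over their backs; the gripper's body (75 mm by 177 mm) begins 78 mm behind the grasp point.
Start: joints at [-1.29, 0.3, 1.521, -0, 1.321, -0.067], TCP at [0.187, -0.517, 0.172] pointing down, gripper open.
Joint ranges: [-3.03, 3.03], [-0.79, 2.21], [0.23, 2.52], [-1.04, 4.18], [0, 3.07], [-2.55, 2.55]. Speed limits (rad/s): [2.22, 2.22, 2.57, 3.14, 3.14, 3.14].

## Interface

Orientations are given as [roll, pitch, yaw] about the fixed x, y, z axes, in that order (R = Rz(yaw) Ry(pitch) Rx(roll)).
In Python, from station import ctrl, cams gives the robot as it stands. The module is installed in compiled form; this text tells all that it offers.
- The arm moves only by the tool arm_command, never from a script. Its argument "plan" is a list that holds one entry, the list of rows, each a list of 7 numbers: the shift along the tool's x, y, z in mm, then the turn, a rotation vector about the tool's x, y, z in rad, then the closure, from -1 (fully open) to 1 (shut). A call has 1 to 12 rows; each row is the pose to reach, as a shift and turn from the pose commanded when the call began, along the tool's axes at that moment; what a row does not reach only later rows make up. A row lasts 1/10 s, in which the tool goes at most 50 mm and 8.59 degrees, less where a joint would pass 70% of its speed; a pose out of reach is approached as far as the arm can. A call with a gripper value outside its range is refused whole. The fingers move at their own pace and stop on an object; "squeeze" is the grip in N (left out, the last holds). Time passes only in rows, so rows that repeat a pose let the fingers close. It gives the time, the measured TCP pose, the force, the opening and the grip force at its end, in the units of the state.
- ctrl.get_obs(): the state, without advancing time (a new reading comes with each control period).
- cams.camera(name): name is "side" or "top" or "wrist"; returns (picture, depth): 420x560x3 uint8, blue, green, red; 420x560 float32, m along the optical axis (not along the pixel's ray), 0 where there is no reading.
- cams.camera_info(name): a dict with "fx", "fy", "cx", "cy" (pixels), "dist_coeffs" ([k1, k2, p1, p2, k3] as OpenCV has them; the pictures are not rectified), "world_to_cam" (4x4, takes a point from world to camera coordinates). Camera axes: x right, y down, z forward; pixel columns grow to the right and rows downward; lengths in m; the calibration is good to about 2 mm. A picture is of the moment at which its call begins: read the wrist's pose just before it. camera_info takes no time and is no camera call; for the wrist camera it gives the pose at the moment of the call.
- ctrl.hand_in(): hands the job in; it is judged then, once.
The state is a dict: "time_s": time; "qpos": joint angles; "joint_vel": joint speeds; "tau": joint torques, N m; "ee_pos": TCP position; "eef_rot": TCP orientation; "force": force on the tool from outside, world axes, zero at the start; "moment": the same for the moment, N m; "grip_width": finger opening in m; "grip_force": force on a finger pad.
Only numpy, scipy, OpenCV 4.12 (cv2) and the standard library are available. Lean on these libraries where they do the work, as an engineer would, in place of code of your own. Each camera call takes 0.05 s, during which the arm holds its last target. There are 200 camera calls.

## Task

The sprung lower leg of the splicing tripod lies in its bench cradle: hook a finger behind the yellow crossbar and draw the leg out until its white pointer lines up with the red marker, holding it there a moment with the orange cam lever still open. Without letting the leg slip back, squeeze the cam lever fully shut against the leg, pinching it against the yellow finger rest. Finish still pinching both with the leg at its mark (do not let go), and leave the red marker, the orange-capped vial and the orange jacket slitter where they are.

Things in the scene. Friction and masses are not known exactly. Their poses are not given: they have to be found in the camera images.
- cradle: Fixed dark steel plate 130x410x10 mm; origin: centre of its underside; z up. The leg lies level along y, axis at x=0, z=62 mm, and is drawn out to +y; yellow parts on its +x side, orange lever and scale on -x (the robot's side). Saddles 77 mm high at y=-175, -115 mm; rest under the leg (22 mm wide, 47 high) at y=66; black scale with red marker, 31 mm high, at x=-35 to -57, y=65 to 185 mm.
- leg: Lower leg: black sleeve of 28 mm diameter with 35 mm grey collar at its mouth and 36 mm rubber foot; slides 0 to 100 mm along the cradle's +y from its stop (start). The spring pulls back with 3.2 N at 0, 5.2 N at 100 mm: let go, it returns, even with the lever shut. Origin on its axis, 12 mm inside the collar's face; the foot ends at y=+172; axes as the cradle's. 
- finger_rest (a point): Centre of the flat face of the yellow bracket on the leg; it looks to +x, 17 mm from the leg's axis and level with it; 54 (y) x 30 (z) mm; axes as the cradle's. A level round crossbar, 12 mm thick, at y=+33 mm sticks out 51 mm to +x. A finger outside the face pushing the bar's near side (y=+27) to +y draws out the leg; a 20 mm wide finger then has its middle at y=+17.
- cam_lever: Orange lever on the leg; origin: its vertical hinge pin, 18 mm to the -x side of the leg's axis, level with it; y along the arm to the tip (62 mm), ribbed end pad 28 mm high, 6 thick, y=22 to 62. Shut: parallel to the leg. Opening swings the tip to -x, at most 0.36 rad (start 0.24 to 0.34). Stays where left; 2 N at the tip moves it. Over outer faces, pad and finger rest: 38 mm shut, up to 60 open.
- leg_pointer (a point): Tip of the white pointer (4 mm wide along y) that hangs from the lower leg on its -x side down to the scale, 28 mm above the bench, at y=+85 mm in the finger rest's frame. Axes as the cradle's. Moves with the leg.
- mark (a point): Inner end of the red marker's upright blade (4 mm wide along y), 28 mm above the bench, beside the pointer's path. The marker is a stiff (6 N) red clip on the black scale, 30 to 85 mm to the +y side of the pointer at the start. Axes as the cradle's: the leg is at its mark when pointer and mark have the same y in the cradle's frame.
- sleeve_vial: Bystander: clear vial with an orange cap, 31 mm across, 80 mm tall, standing loose on the bench to the right of the cradle. Origin: centre of its underside, z up.
- jacket_slitter: Bystander: orange hand tool, 110 x 44 x 28 mm, lying loose on the bench to the left of the cradle. Origin: centre of its underside, x along it.

How it is judged:
By the outcome, as a careful person would: the job done as asked, in the order asked, and still so for the second after the job is handed in, while the arm keeps its last pose, push and grip.
It also fails if it takes over 38 s, if anything falls off the work surface, if the arm or the gripper's body presses on something with over 40 N, if the wrist force passes 120 N, or if a joint passes its speed limit or range.

## Working session

There is one attempt and no reset: what is moved stays moved. The work goes in short steps, Python scripts to look and compute and a tool call to move; the robot and the scene stay as the last step left them, time stands still between calls to the robot, and variables do not carry over. Pictures are saved under pics/ and viewed, at most 10 in all, crops included, and the job is handed in when it is done.

Besides the shell and the picture viewer there is one more tool, called after ">>>" as a command line: name --argument value ..., lists and objects as JSON in quotes. arm_command: Moves the arm, as the interface text tells. Its arguments: {"type":"object","properties":{"plan":{"type":"array"},"squeeze":{"type":"number"}},"required":["plan"]}

```bash
mkdir -p pics; cat > h.py <<'E'
import numpy as np, cv2
from station import ctrl, cams
def K(i): return np.array([[i['fx'],0,i['cx']],[0,i['fy'],i['cy']],[0,0,1.]]), np.array(i['dist_coeffs'],float)
def ray(i,uv):
    k,d=K(i); p=cv2.undistortPoints(np.array(uv,float).reshape(-1,1,2),k,d).reshape(-1,2)
    T=np.array(i['world_to_cam']); R,t=T[:3,:3],T[:3,3]
    return -R.T@t, np.c_[p,np.ones(len(p))]@R
def onz(i,uv,z):
    o,r=ray(i,uv); return o+r*((z-o[2])/r[:,2])[:,None]
def pix(i,P):
    k,d=K(i); T=np.array(i['world_to_cam']); return cv2.projectPoints(np.array(P,float).reshape(-1,3),cv2.Rodrigues(T[:3,:3])[0],T[:3,3],k,d)[0].reshape(-1,2)
def cloud(i,depth,m):
    v,u=np.nonzero(m&(depth>0)); o,r=ray(i,np.c_[u,v]); return o+r*depth[v,u][:,None], np.c_[u,v]
E
python3 - <<'E'
from h import *
for n in ['top','side']:
    p,d=cams.camera(n); cv2.imwrite(f'pics/{n}0.png',p); np.savez(f'{n}0.npz',p=p,d=d)
    i=cams.camera_info(n); print(n,i)
o=ctrl.get_obs(); print(o['time_s'],o['eef_rot'])
E
```

```text
top {'fx': 430.4070807403383, 'fy': 430.4070807403383, 'cx': 278.6521956558363, 'cy': 203.74654415413872, 'dist_coeffs': array([-0.08347272,  0.        ,  0.        ,  0.        ,  0.        ]), 'world_to_cam': array([[ 0.09021458, -0.99582844, -0.0136763 , -0.05175951],
       [-0.82628663, -0.06717513, -0.55922974,  0.46063445],
       [ 0.55597817,  0.06175122, -0.82889991,  1.21644717],
       [ 0.        ,  0.        ,  0.        ,  1.        ]])}
side {'fx': 485.30638891204603, 'fy': 485.30638891204603, 'cx': 285.0684553232949, 'cy': 205.0364840815393, 'dist_coeffs': array([0.00497576, 0.        , 0.        , 0.        , 0.        ]), 'world_to_cam': array([[ 0.99950678,  0.03065133,  0.00683349, -0.51172092],
       [ 0.02265478, -0.55307638, -0.83282247,  0.04278705],
       [-0.02174768,  0.83256652, -0.55349799,  1.37464958],
       [ 0.        ,  0.        ,  0.        ,  1.        ]])}
0.1 [-3.14057308e+00 -6.24020919e-05  3.47741221e-01]
```

View pics/top0.png

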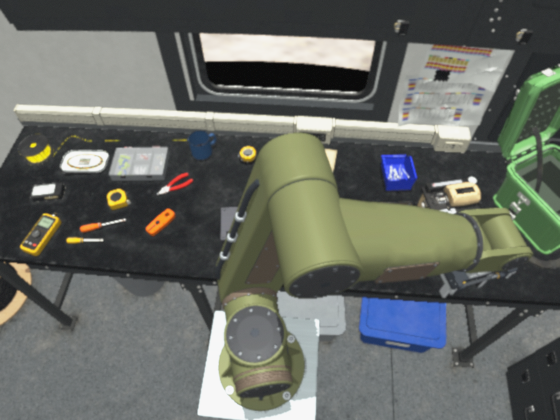

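View pics/side0.png

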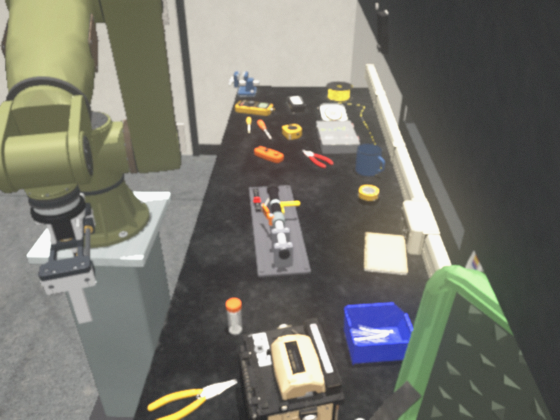

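The top view shows the arm hiding the cradle; the slitter is near (160,220). The side view shows the plate with corners at about (250,187), (293,187), (308,270), (260,275), the yellow bar near (290,204), the red marker near (257,199), and the vial near (234,315).

```bash
python3 - <<'E'
from h import *
p=np.load('side0.npz')['p'];d=np.load('side0.npz')['d'];i=cams.camera_info('side')
cv2.imwrite('pics/crop.png',cv2.resize(p[175:285,235:325],None,fx=6,fy=5.4,interpolation=cv2.INTER_CUBIC)[:600])
c=onz(i,[(250,187),(293,187),(308,270),(260,275)],.01);print(c.round(3))
h=cv2.cvtColor(p,cv2.COLOR_BGR2HSV);R=np.zeros(h.shape[:2],bool);R[175:340,225:325]=1
for n,lo,hi in [('yel',22,35),('org',6,18),('red',0,4)]:
    m=R&(h[...,0]>=lo)&(h[...,0]<=hi)&(h[...,1]>140)&(h[...,2]>90)
    k,l,s,ce=cv2.connectedComponentsWithStats(m.astype('uint8'))
    for j in range(1,k):
        if s[j,4]>5:
            P,_=cloud(i,d,l==j);print(n,s[j],P.min(0).round(3),P.max(0).round(3),np.median(P,0).round(3))
E
```

```text
[[ 0.397  0.18   0.01 ]
 [ 0.531  0.186  0.01 ]
 [ 0.574 -0.202  0.01 ]
 [ 0.458 -0.224  0.01 ]]
yel [280 200  21  12  80] [ 0.498 -0.031 -0.002] [0.553 0.127 0.079] [0.525 0.007 0.064]
org [263 206   9  19  58] [ 0.453 -0.076  0.007] [0.477 0.075 0.077] [ 0.465 -0.045  0.064]
org [225 297  17  15 121] [ 0.384 -0.406 -0.007] [ 0.432 -0.288  0.081] [ 0.414 -0.394  0.075]
red [254 197   6   6  34] [0.418 0.077 0.014] [0.433 0.117 0.031] [0.424 0.087 0.022]
```

View pics/crop.png

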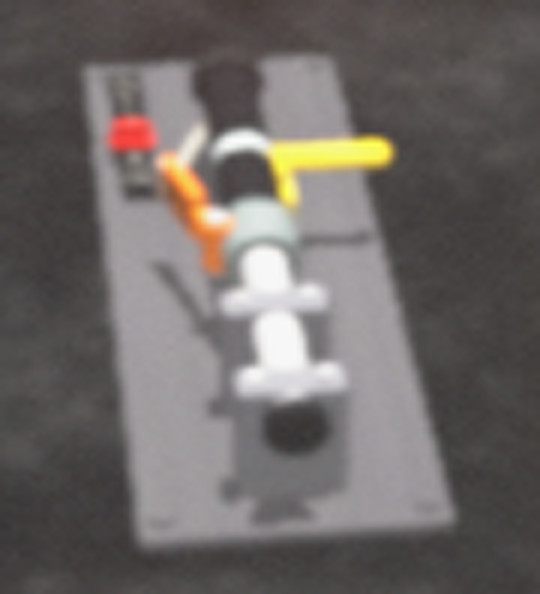

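The crop shows the plate at a yaw of about 0.13 rad. The yellow bar points to +x, the lever is open towards the white pointer, and the red clip lies on the scale ahead of it. Next I move above the cradle for a wrist view.

>>> arm_command --plan '[[[60,-30,-128,0,0,-0.1,-1],[433,-393,-128,0,0,-1.35,-1],[433,-393,-128,0,0,-1.35,-1],[433,-393,-128,0,0,-1.35,-1],[433,-393,-128,0,0,-1.35,-1],[433,-393,-128,0,0,-1.35,-1],[433,-393,-128,0,0,-1.35,-1],[433,-393,-128,0,0,-1.35,-1],[433,-393,-128,0,0,-1.35,-1],[433,-393,-128,0,0,-1.35,-1],[433,-393,-128,0,0,-1.35,-1],[433,-393,-128,0,0,-1.35,-1]]]'

```text
time_s: 1.3
ee_pos: [0.4526, -0.0143, 0.2979]
eef_rot: [3.142, 0.0, 1.698]
force: [0.3, -1.0, 0.5]
grip_width: 0.0941
grip_force: 0.0
```

```bash
python3 - <<'E'
from h import *
cams.camera('top')
p,d=cams.camera('wrist');i=cams.camera_info('wrist');cv2.imwrite('pics/w1.png',p);np.savez('w1.npz',p=p,d=d)
T=np.linalg.inv(i['world_to_cam']);print(T.round(3),ctrl.get_obs()['ee_pos'])
np.savez('w1i.npz',T=i['world_to_cam']);print(i['fx'],i['dist_coeffs'])
E
```

```text
[[ 0.991  0.128  0.036  0.443]
 [ 0.133 -0.955 -0.266  0.065]
 [ 0.001  0.269 -0.963  0.51 ]
 [ 0.     0.     0.     1.   ]] [ 0.45352512 -0.0121043   0.29778843]
355.08852433744374 [0.03103603 0.         0.         0.         0.        ]
```

View pics/w1.png

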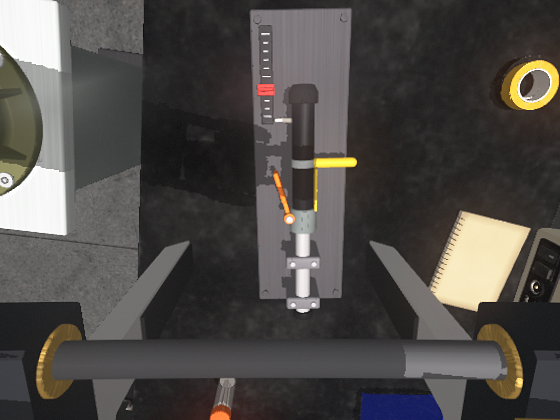

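The wrist view shows everything: the plate from (250,8) to (342,299), the bar at row 161 spanning columns 315–356, the face near column 316, the lever from (289,218) to (275,170), the white pointer at (283,121), and the red blade near (266,89).

```bash
cat > m.py <<'E'
from h import *
def meas(p,d,i,show=True):
    h=cv2.cvtColor(p,cv2.COLOR_BGR2HSV)
    g=lambda lo,hi,x0,x1,y0,y1:(lambda R:R&(h[...,0]>=lo)&(h[...,0]<=hi)&(h[...,1]>120)&(h[...,2]>70))(np.pad(np.ones((y1-y0,x1-x0),bool),((y0,420-y1),(x0,560-x1))))
    return h,g
E
python3 - <<'E'
from m import *
z=np.load('w1.npz');p,d=z['p'],z['d'];i=cams.camera_info('wrist');i['world_to_cam']=np.load('w1i.npz')['T']
h,g=meas(p,d,i)
# plate edges by local gradient
gr=cv2.cvtColor(p,cv2.COLOR_BGR2GRAY).astype(int)
for y in (20,50,240,280): print(y,gr[y,244:266],gr[y,332:358])
for x in (285,325): print(x,gr[2:16,x],gr[290:306,x])
for n,m in [('yel',g(20,35,290,370,150,230)),('org',g(5,18,260,300,160,230)),('red',(g(0,5,250,285,75,105)))]:
    v,u=np.nonzero(m);P,_=cloud(i,d,m);print(n,u.min(),u.max(),v.min(),v.max(),P.min(0).round(4),P.max(0).round(4),np.median(P,0).round(4))
for r in range(78,100):print(r,''.join('R' if g(0,5,250,285,75,105)[r,c] else '.' for c in range(254,290)))
for r in range(114,128):print(r,h[r,268:296,2], (d[r,284]*1000).round())
E
```

```text
20 [ 38  37  37  37  37  34  87 120 129  99 113 126 125 124 123 129 103 106
 125 123 122 126] [127 120 120 126 124 121 122 122  85  70 116 127 122 115 111 103 121 127
 110  66  49  52  48  49  48  48]
50 [ 45  46  45  43  45  45  48  86 114 124 121 121 121 121 125  88  73  91
  86 154 190 186] [122 121 127 123 122 120 121 121 119 116 118 117 117 121 124 123 126 105
  49  43  43  44  47  47  48  50]
240 [ 51  53  50  49  50  50  49  50  49  52  53  51  49  75 107 116 115 116
 115 115 117 116] [117 117 119 117 116 113 117 119 119 118 110  80  39  40  41  41  41  42
  39  42  41  40  41  41  39  39]
280 [ 37  37  39  37  39  39  37  37  38  41  41  42  43  45  55  88 112 115
 114 113 113 113] [114 112 110 109 111 111 112 114 114  95  52  41  43  43  45  44  43  46
  42  43  40  41  40  39  41  40]
285 [ 36  37  36  35  31  35  39  73 116 126 124 126 124 125] [103 104 102 102 103 104 108 107  92  37  43  39  38  45  48  53]
325 [ 44  47  48  46  44  43  73 111 123 125 125 124 123 123] [113 111 113 112 113 113 114 110  60  41  41  41  43  41  42  42]
yel 291 356 157 215 [ 0.476  -0.0644 -
[... 2168 characters left out ...]
118 118 120 135 151 152 151
 145 149 155 156 149 121  72  52  57  57] 487.0
123 [ 93  92  92  86  84 106 126 124 120 120 123 123 124 124 122 119 123 109
  79  86  91  92  96  89  62  55  54  58] 488.0
124 [108 109 107 105 105 117 126 125 125 121 125 124 126 127 125 124 127 123
 113  98  81  82  82  75  56  55  55  57] 488.0
125 [127 127 125 125 128 127 127 124 124 124 126 125 126 127 124 126 128 130
 122  96  79  83  84  77  59  52  55  58] 489.0
126 [125 127 124 124 127 128 125 126 123 124 127 127 128 126 126 126 127 131
 115  79  81  84  84  75  59  53  55  57] 491.0
127 [126 126 123 123 127 125 125 124 124 122 126 127 127 128 125 124 126 131
 114  79  82  84  83  77  57  51  53  55] 489.0
```

```bash
python3 - <<'E'
from m import *
z=np.load('w1.npz');p,d=z['p'],z['d'];i=cams.camera_info('wrist');i['world_to_cam']=np.load('w1i.npz')['T']
h,g=meas(p,d,i)
L=onz(i,[(250,20),(258.6,280)],.01);R=onz(i,[(350.8,20),(341.2,280)],.01)
Tp=onz(i,[(285,9),(325,8.2)],.01);B=onz(i,[(285,298.1),(325,298)],.01)
a=(L+R)/2; v=a[0]-a[1]; yaw=np.arctan2(-v[0],v[1]); l=L[0]-L[1]; r=R[0]-R[1]
print('yaw',yaw,np.arctan2(-l[0],l[1]),np.arctan2(-r[0],r[1]))
ey=np.array([-np.sin(yaw),np.cos(yaw),0]);ex=np.array([np.cos(yaw),np.sin(yaw),0])
cx=(a@ex).mean();cyT=(Tp@ey).mean();cyB=(B@ey).mean();cy=(cyT+cyB)/2
print('width',((R-L)@ex),'len',cyT-cyB,'c',cx*ex+cy*ey,cx,cy)
F=lambda P:np.c_[P@ex-cx,P@ey-cy,P[:,2]].round(4)
m=g(20,35,322,354,150,175)
vs=[(u,np.nonzero(m[:,u])[0].mean()) for u in range(325,350,6)]
print('bar',F(onz(i,vs,.062)), [np.nonzero(m[:,u])[0][[0,-1]] for u in (330,345)])
print('bar end',F(onz(i,[(356.5,161)],.062)))
print('face',F(onz(i,[(317,190),(317,205)],.074)))
print('pointer',F(onz(i,[(275,119.9)],.028)),'red',F(onz(i,[(274,91)],.028)))
print('lever tip/hinge',F(onz(i,[(275,170.5),(289,218.5)],.072)))
t=ctrl.get_obs()['ee_pos'];print('tcp',F(t[None]))
E
```

```text
yaw 0.14766213391414298 0.14715450298815347 0.1481701168437695
width [0.12738141 0.12774972] len 0.4066566202357466 c [ 0.48391621 -0.01506017  0.        ] 0.47643436729750677 -0.0860929963091143
bar [[0.0286 0.0176 0.062 ]
 [0.0361 0.0181 0.062 ]
 [0.0437 0.0187 0.062 ]
 [0.0512 0.0185 0.062 ]
 [0.0588 0.0178 0.062 ]] [array([158, 166]), array([157, 166])]
bar end [[0.0682 0.0189 0.062 ]]
face [[ 0.0177 -0.0151  0.074 ]
 [ 0.018  -0.0346  0.074 ]]
pointer [[-0.0341  0.0697  0.028 ]] red [[-0.0347  0.1057  0.028 ]]
lever tip/hinge [[-0.0347  0.0101  0.072 ]
 [-0.0177 -0.0527  0.072 ]]
tcp [[-0.0296  0.0074  0.2978]]
```

>>> arm_command --plan '[[[-20,28,20,0,0,-0.02,-1],[-20,28,70,0,0,-0.02,-1],[-20,28,120,0,0,-0.02,-1],[-20,28,155,0,0,-0.02,-1],[-20,28,180,0,0,-0.02,-1],[-20,28,188,0,0,-0.02,-1],[-20,28,188,0,0,-0.02,-1],[-20,28,188,0,0,-0.02,-1]]]'

```text
time_s: 2.2
ee_pos: [0.4831, -0.033, 0.1109]
eef_rot: [3.14, 0.0, 1.718]
force: [0.1, -0.0, 1.0]
grip_width: 0.0936
grip_force: 0.0
```

```bash
cat >> h.py <<'E'
yaw,cx,cy=0.1477,0.47643,-0.08609
ey=np.array([-np.sin(yaw),np.cos(yaw),0]);ex=np.array([np.cos(yaw),np.sin(yaw),0])
F=lambda P:np.c_[P@ex-cx,P@ey-cy,P[:,2]].round(4)
def st():
    o=ctrl.get_obs();f=o['force'];print('t',o['time_s'],'tcp_cradle',F(o['ee_pos'][None]),'yawerr',o['eef_rot'][2]-np.pi/2-yaw,'F(ex,ey,z)',(f@ex).round(1),(f@ey).round(1),f[2].round(1),'w',o['grip_width'],o['grip_force'])
E
python3 - <<'E'
from h import *
p,d=cams.camera('wrist');i=cams.camera_info('wrist');cv2.imwrite('pics/w2.png',p);np.savez('w2.npz',p=p,d=d,T=i['world_to_cam']);st()
E
```

```text
t 2.25 tcp_cradle [[-0.0034 -0.0176  0.1111]] yawerr -0.0008258815928413044 F(ex,ey,z) 0.4 0.4 -0.1 w 0.09393079946227362 0.0
```

View pics/w2.png

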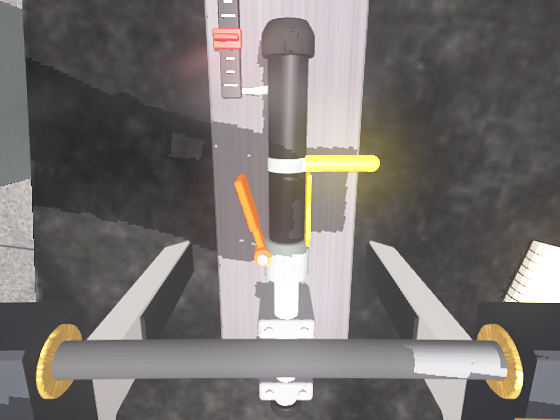

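The view shows the pointer at (255,91), the red clip at (228,40), and the fingers straddling the lever and bracket behind the bar (row 163). I'll measure the mark and the bar from this picture and descend.

```bash
python3 - <<'E'
from m import *
z=np.load('w2.npz');p,d=z['p'],z['d'];i=cams.camera_info('wrist');i['world_to_cam']=z['T']
h,g=meas(p,d,i)
m=(h[...,1]>60)&((h[...,0]<8)|(h[...,0]>172))
for r in range(22,58,1):print(r,''.join('R' if m[r,c] else '.' for c in range(208,252)),(d[r,[228,240]]*1000).round())
w=h[...,2];print([ (c,(np.nonzero((w[84:98,c]>200)&(h[84:98,c,1]<60))[0]+84).tolist()) for c in range(243,266,3)])
m=g(20,35,320,380,145,180)
print('bar',F(onz(i,[(u,np.nonzero(m[:,u])[0].mean()) for u in (330,345,360)],.062)),'face',F(onz(i,[(310.5,200),(310.5,235)],.074)))
print('pt',F(onz(i,[(246,91)],.028)),'red',F(onz(i,[(241,39)],.028)))
E
```

```text
22 ............................................ [277. 283.]
23 ............................................ [278. 284.]
24 ............................................ [278. 284.]
25 ............................................ [278. 285.]
26 ............................................ [277. 284.]
27 ............................................ [278. 285.]
28 .....RRRRRRRRRRRRRRRRRRRRRRRRRRRR........... [274. 286.]
29 ....RRRRRRRRRRRRRRRRRRRRRRRRRRRRR........... [274. 274.]
30 ....RRRRRRRRRRRRRRRRRRRRRRRRRRR.RR.......... [274. 274.]
31 ....RRRRRRRRRRRRRRRRRRRRRRRRRRR.RR.......... [274. 274.]
32 .....RRRRRRRRRRRRRRRRRRRRRRRRRR.RR.......... [274. 275.]
33 .....RRRRRRRRRRRRRRRRRRRRRRRRRR.RR.......... [268. 276.]
34 .....RRRRRRRRRRRRRRRRRRRRRRRRRR.RR.......... [268. 277.]
35 .....RRRRRRRRRRRRRRRRRRRRRRRRRRRRR.......... [267. 275.]
36 .....RRRRRRRRRRRRRRRRRRRRRRRRRRRRR.......... [269. 275.]
37 .....RRRRRRRRRRRRRRRRRRRRR...RRRRR.......... [268. 276.]
38 .....RRRRRRRRRRRRRRRRRRRRRRRRRRRRR.......... [268. 275.]
39 .....RRRRRRRRRRRRRRRRRRRRRRRRRRRRR.......... [270. 276.]
40 .....RRRRRRRRRRRR
[... 1036 characters left out ...]
........... [284. 289.]
[(243, [84, 85, 86, 87, 88, 89, 90, 91, 92, 93, 94, 95, 96, 97]), (246, [84, 85, 86, 87, 88, 89, 90, 91, 92, 93, 95, 96, 97]), (249, [84, 85, 86, 87, 88, 89, 90, 91, 92, 93, 95, 96, 97]), (252, [84, 85, 86, 87, 88, 89, 90, 91, 92, 93, 96, 97]), (255, [84, 85, 86, 87, 88, 89, 90, 91, 92, 93, 94, 96, 97]), (258, [84, 85, 86, 87, 88, 89, 90, 91, 92, 93, 94, 95, 97]), (261, [84, 85, 86, 87, 88, 89, 90, 91, 92, 93, 94, 95, 96, 97]), (264, [86, 87, 88, 89, 90, 91, 92, 93, 94])]
bar [[0.0341 0.0212 0.062 ]
 [0.0451 0.0212 0.062 ]
 [0.0562 0.0212 0.062 ]] face [[ 0.0193 -0.0043  0.074 ]
 [ 0.0199 -0.0312  0.074 ]]
pt [[-0.0294  0.0725  0.028 ]] red [[-0.0321  0.1096  0.028 ]]
```

>>> arm_command --plan '[[[2,1.5,35,0,0,0,-1],[2,1.5,60,0,0,0,-1],[2,1.5,68,0,0,0,-1],[2,1.5,68,0,0,0,-1],[2,1.5,68,0,0,0,-1]]]'

```text
time_s: 2.75
ee_pos: [0.4846, -0.0307, 0.0431]
eef_rot: [3.14, 0.001, 1.718]
force: [0.1, 0.4, -0.0]
grip_width: 0.094
grip_force: 0.0
```

>>> arm_command --plan '[[[8,0,0,0,0,0,-1],[15,0,0,0,0,0,-1],[21,0,0,0,0,0,-1],[27,0,0,0,0,0,-1],[33,0,0,0,0,0,-1],[38,0,0,0,0,0,-1],[43,0,0,0,0,0,-1],[46,0,0,0,0,0,-1],[46,0,0,0,0,0,-1],[46,0,0,0,0,0,-1]]]'

```text
time_s: 3.75
ee_pos: [0.4769, 0.015, 0.0416]
eef_rot: [3.142, 0.0, 1.718]
force: [0.3, 0.5, 0.2]
grip_width: 0.0937
grip_force: 0.0
```

```bash
python3 - <<'E'
from h import *
p,d=cams.camera('wrist');i=cams.camera_info('wrist');np.savez('w3.npz',p=p,d=d,T=i['world_to_cam']);st()
cv2.imwrite('pics/w3.png',p)
E
```

```text
t 3.8 tcp_cradle [[-0.0025  0.0306  0.0416]] yawerr -0.0007749822881664703 F(ex,ey,z) 0.0 0.3 -0.5 w 0.0941735861027118 0.0
```

View pics/w3.png

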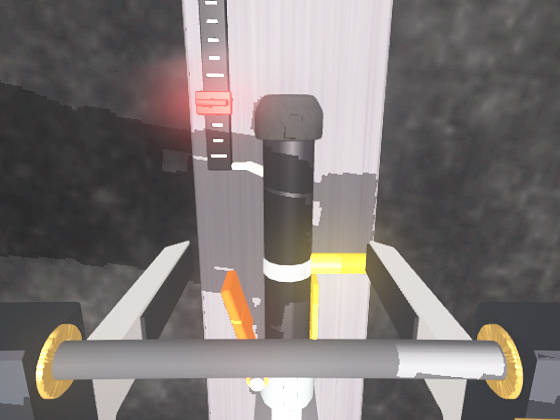

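The red blade is near (213,102) and the pointer near (237,166). There is no force, so I check whether the leg actually moved.

```bash
python3 - <<'E'
from m import *
z=np.load('w3.npz');p,d=z['p'],z['d'];i=cams.camera_info('wrist');i['world_to_cam']=z['T']
h,g=meas(p,d,i)
m=g(20,35,314,366,245,285)
print('bar',F(onz(i,[(u,np.nonzero(m[:,u])[0].mean()) for u in (322,340,355)],.062)),[np.nonzero(m[:,u])[0][[0,-1]] for u in (322,355)])
print('pt',F(onz(i,[(236,166)],.028)))
P,_=cloud(i,d,m);print(F(P).min(0),F(P).max(0))
W=lambda x,y,zz:(x+cx)*ex+(y+cy)*ey+[0,0,zz]
print('finger tip pix',pix(i,[W(-.0025+s,.0306+t,zz) for s in (.047,) for t in(.01,-.01) for zz in (.0416,.062,.1)]))
print(F(np.linalg.inv(z['T'])[None,:3,3]))
fm=np.zeros_like(m);fm[245:330,374:380]=1
P,uv=cloud(i,d,fm);Q=F(P);print(Q[::60],uv[::60])
E
```

```text
bar [[0.0223 0.0254 0.062 ]
 [0.0328 0.0229 0.062 ]
 [0.0417 0.021  0.062 ]] [array([253, 258]), array([253, 272])]
pt [[-0.0302  0.0724  0.028 ]]
[0.0166 0.0138 0.0583] [0.0479 0.027  0.0764]
finger tip pix [[354.5245149  219.9609276 ]
 [361.88449302 230.85158662]
 [380.29737201 258.06124909]
 [352.77323133 249.74460769]
 [359.79410499 263.19263853]
 [377.24327787 296.56841039]]
[[-0.0028  0.1082  0.2536]]
[[ 0.0466  0.0394  0.0807]
 [ 0.0448  0.0379  0.0901]
 [ 0.0443  0.0347  0.0949]
 [ 0.0444  0.0305  0.0971]
 [ 0.0445  0.0258  0.0982]
 [ 0.0444  0.0229  0.1027]
 [ 0.0736 -0.0455 -0.001 ]
 [ 0.0741 -0.0544 -0.0007]
 [ 0.0753 -0.0631  0.    ]] [[374 245]
 [375 255]
 [376 265]
 [377 275]
 [377 285]
 [379 295]
 [374 306]
 [374 316]
 [375 326]]
```

```bash
python3 - <<'E'
from m import *
z=np.load('w3.npz');d=z['d'];i=cams.camera_info('wrist');i['world_to_cam']=z['T']
for r in range(236,300,8):
    for c0,c1 in ((366,400),(160,192)):
        m=np.zeros(d.shape,bool);m[r,c0:c1:6]=1;P,uv=cloud(i,d,m);print(r,[(int(u[0]),*(q*1000).round().astype(int)) for u,q in zip(uv,F(P))])
print(ctrl.get_obs())
E
```

```text
236 [(366, np.int64(60), np.int64(19), np.int64(11)), (372, np.int64(65), np.int64(18), np.int64(10)), (378, np.int64(72), np.int64(15), np.int64(0)), (384, np.int64(77), np.int64(15), np.int64(0)), (390, np.int64(82), np.int64(14), np.int64(-2)), (396, np.int64(86), np.int64(14), np.int64(-1))]
236 [(160, np.int64(-93), np.int64(15), np.int64(0)), (172, np.int64(-84), np.int64(14), np.int64(-1)), (178, np.int64(-79), np.int64(14), np.int64(0)), (184, np.int64(-75), np.int64(14), np.int64(-2)), (190, np.int64(-70), np.int64(15), np.int64(0))]
244 [(366, np.int64(61), np.int64(12), np.int64(10)), (372, np.int64(46), np.int64(39), np.int64(78)), (378, np.int64(49), np.int64(39), np.int64(79)), (384, np.int64(78), np.int64(8), np.int64(-1)), (390, np.int64(82), np.int64(8), np.int64(0)), (396, np.int64(86), np.int64(8), np.int64(0))]
244 [(160, np.int64(-93), np.int64(8), np.int64(0)), (166, np.int64(-89), np.int64(8), np.int64(-1)), (172, np.int64(-84), np.int64(8), np.int64(0)), (178, np.int64(-56), np.int64(39), np.int64(78)), (184, np.int64(-53), np.int64(39), np.int64(78)), (190, n
[... 3620 characters left out ...]
3), np.int64(-33), np.int64(0))]
{'time_s': 3.8, 'qpos': array([-4.55482580e-02,  2.99686576e-01,  1.85599368e+00, -4.90963242e-06,
        9.85940688e-01, -1.92470565e-01]), 'joint_vel': array([-0.00112273,  0.00186245, -0.00051062, -0.00034519,  0.00070796,
       -0.00023013]), 'tau': array([ 2.00056261e-01, -4.70833540e+01, -2.91784948e+01,  6.25212584e-02,
        3.13837663e-02,  6.68375098e-03]), 'ee_pos': array([0.4769309 , 0.01489835, 0.04159065]), 'eef_rot': array([-3.14156410e+00, -1.39420349e-06,  1.71772134e+00]), 'force': array([-0.00775307,  0.34665143, -0.45907382]), 'moment': array([-0.08856561, -0.11121647,  0.00456038]), 'grip_force': 0.0, 'grip_width': 0.0941735861027118}
```

The fingers passed above the bar. Depth shows the real fingertips at z≈75 mm, about 33 mm higher than the reported TCP, while x and y agree. I'll go back and descend by what the camera measures.

>>> arm_command --plan '[[[-10,0,0,0,0,0,-1],[-25,0,0,0,0,0,-1],[-38,1,0,0,0,0,-1],[-45,2,0,0,0,0,-1],[-45,2,0,0,0,0,-1],[-45,2,8,0,0,0,-1],[-45,2,16,0,0,0,-1],[-45,2,24,0,0,0,-1],[-45,2,31,0,0,0,-1],[-45,2,31,0,0,0,-1]]]'

```text
time_s: 4.8
ee_pos: [0.4848, -0.029, 0.0094]
eef_rot: [-3.14, -0.001, 1.718]
force: [-0.1, -0.9, 0.1]
grip_width: 0.094
grip_force: 0.0
```

```bash
python3 - <<'E'
from m import *
p,d=cams.camera('wrist');i=cams.camera_info('wrist');st();cv2.imwrite('pics/w4.png',p)
h,g=meas(p,d,i)
m=g(20,35,312,360,100,250)
P,_=cloud(i,d,m);P=F(P);print('yellow',P.min(0),P.max(0))
m=np.zeros(d.shape,bool);m[240:270,160:200]=1;m[240:270,366:400]=1
Q=F(cloud(i,d,m)[0]);Q=Q[(Q[:,2]>.03)];print('fingers',Q.min(0),Q.max(0))
E
```

```text
t 4.85 tcp_cradle [[-0.0008 -0.014   0.0101]] yawerr -0.0004363476100568975 F(ex,ey,z) 1.0 -0.3 0.6 w 0.09406579645523357 0.0
yellow [ 0.0149 -0.0021  0.009 ] [0.0475 0.0271 0.0786]
fingers [-0.0598 -0.0218  0.042 ] [ 0.0576 -0.0044  0.0783]
```

View pics/w4.png

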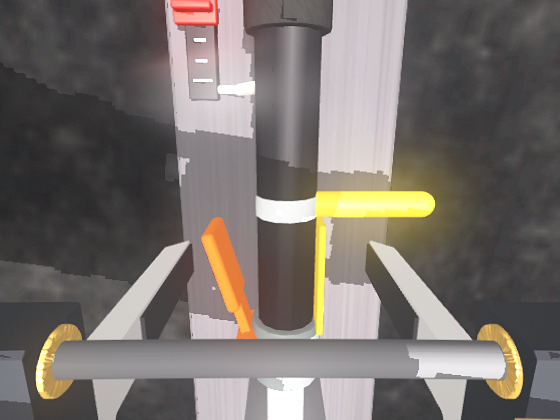

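The fingertips now straddle the leg at z≈42 mm, behind the bar (row 204), and the lever is untouched. Now I draw it out most of the way.

>>> arm_command --plan '[[[8,0,0,0,0,0,-1],[15,0,0,0,0,0,-1],[20,0,0,0,0,0,-1],[26,0,0,0,0,0,-1],[32,0,0,0,0,0,-1],[38,0,0,0,0,0,-1],[43,0,0,0,0,0,-1],[46,0,0,0,0,0,-1],[46,0,0,0,0,0,-1],[46,0,0,0,0,0,-1]]]'

```text
time_s: 5.85
ee_pos: [0.4789, 0.0163, 0.0107]
eef_rot: [3.141, 0.0, 1.718]
force: [0.7, -3.7, 2.8]
grip_width: 0.0937
grip_force: 1.7
```

```bash
python3 - <<'E'
from m import *
p,d=cams.camera('wrist');i=cams.camera_info('wrist');st();np.savez('w5.npz',p=p,d=d,T=i['world_to_cam'])
cv2.imwrite('pics/w5.png',p)
E
```

```text
t 5.9 tcp_cradle [[-0.0004  0.0317  0.0107]] yawerr -0.0007321148372574915 F(ex,ey,z) 0.5 -2.9 2.8 w 0.09390908863659218 1.706334426999092
```

View pics/w5.png

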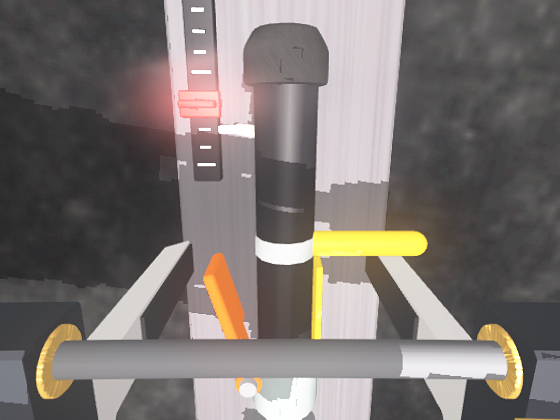

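The leg is following: the pointer is at (236,130) and the red blade near (200,102). Now I measure the remaining gap.

```bash
python3 - <<'E'
from m import *
z=np.load('w5.npz');p,d=z['p'],z['d'];i=cams.camera_info('wrist');i['world_to_cam']=z['T']
for n,c0,c1,r0,r1,zm in (('red',176,222,86,122,.0),('ptr',219,256,118,144,0)):
    for r in range(r0,r1):
        m=np.zeros(d.shape,bool);m[r,c0:c1]=1;P,uv=cloud(i,d,m);Q=F(P)
        s=np.arange(4,c1-c0,6)
        print(n,r,'z',(Q[s if len(Q)>s[-1] else [0],2]*1000).round().astype(int),'y',(Q[len(Q)//2,1]*1000).round(1),'bgr',[tuple(int(x) for x in p[r,c0+k]) for k in s[-3:]], p[r,c0+s[2]])
E
```

```text
red 86 z [11  9 16 18 16 16 16] y 120.4 bgr [(177, 175, 233), (180, 179, 233), (156, 155, 222)] [167 166 227]
red 87 z [ 8  9 16 16 18 16 15] y 120.0 bgr [(178, 176, 235), (181, 179, 235), (158, 156, 224)] [170 167 229]
red 88 z [ 9  9 16 18 17 16 16] y 119.4 bgr [(180, 178, 236), (183, 180, 236), (160, 158, 225)] [169 168 230]
red 89 z [10 10 17 16 16 16 16] y 118.9 bgr [(181, 179, 236), (183, 181, 236), (161, 159, 226)] [171 169 232]
red 90 z [22 21 21 22 22 21 20] y 118.2 bgr [(163, 162, 247), (166, 165, 247), (155, 154, 239)] [149 148 245]
red 91 z [23 22 23 23 22 21 22] y 117.7 bgr [(172, 176, 255), (174, 178, 255), (176, 181, 255)] [166 170 255]
red 92 z [22 22 22 23 23 22 22] y 117.1 bgr [(212, 221, 255), (214, 222, 255), (217, 226, 255)] [204 211 255]
red 93 z [22 22 22 22 22 22 22] y 116.6 bgr [(207, 214, 255), (212, 219, 255), (216, 223, 255)] [197 205 255]
red 94 z [22 22 21 23 22 22 22] y 116.2 bgr [(207, 213, 255), (211, 219, 255), (215, 222, 255)] [197 204 255]
red 95 z [22 24 21 22 22 23 24] y 115.7 bgr [(207, 214, 255), (210, 219, 255), (215, 221, 255)] [196 203 255]

[... 4972 characters left out ...]
162, 182), (185, 182, 200), (216, 226, 235)] [146 145 165]
ptr 138 z [ 9  9 10  9 10 10] y 91.9 bgr [(146, 142, 161), (144, 141, 158), (160, 159, 173)] [150 147 167]
ptr 139 z [ 9 10  9  9  9 10] y 91.3 bgr [(147, 144, 162), (150, 147, 163), (147, 143, 156)] [149 148 167]
ptr 140 z [10 10 10 10  9 10] y 90.9 bgr [(147, 144, 161), (150, 147, 162), (149, 145, 158)] [148 146 165]
ptr 141 z [10  9 11  9  9  9] y 90.3 bgr [(147, 144, 160), (149, 146, 161), (149, 146, 157)] [147 146 165]
ptr 142 z [10 11 10 11  9 10] y 89.7 bgr [(146, 144, 158), (149, 146, 160), (148, 144, 156)] [145 144 162]
ptr 143 z [11 10 10 10  9 10] y 89.1 bgr [(146, 144, 158), (150, 147, 160), (147, 144, 155)] [146 145 163]
```

```bash
cat >> m.py <<'E'
def gap():
    p,d=cams.camera('wrist');i=cams.camera_info('wrist');st()
    m=np.zeros(d.shape,bool);m[20:220,150:300]=1
    P,uv=cloud(i,d,m);Q=F(P);c=p[uv[:,1],uv[:,0]].astype(int)
    zz=(Q[:,2]>.027)&(Q[:,2]<.034)
    s=c[:,2]-c[:,0]
    red=zz&(s>40)&(Q[:,0]<-.032)&(Q[:,0]>-.06)&(c[:,2]>200); pt=zz&(c[:,0]>225)&(s<25)
    out=[]
    for n,k in (('red',red),('ptr',pt)):
        q=Q[k];a,b=np.percentile(q[:,1],[2,98]);out.append((a+b)/2);print(n,k.sum(),q[:,0].min(),q[:,0].max(),'y',a,b,'mid',(a+b)/2,'med',np.median(q[:,1]),'rows',np.median(uv[k,1]))
    print('gap mm',(out[0]-out[1])*1000); return p
E
python3 - <<'E'
from m import *
z=np.load('w5.npz');i=cams.camera_info('wrist');i['world_to_cam']=z['T']
print(F(onz(i,[(199,103.5),(225,128.7)],.0305)))
gap()
E
```

```text
[[-0.042   0.1112  0.0305]
 [-0.0291  0.0985  0.0305]]
t 5.95 tcp_cradle [[-0.0004  0.0316  0.0107]] yawerr -0.0008060940678925044 F(ex,ey,z) -0.1 -3.5 2.6 w 0.09397855521696527 1.7068839445710182
red 290 -0.0529 -0.0344 y 0.1094 0.1129 mid 0.11115 med 0.1114 rows 103.0
ptr 167 -0.033 -0.0208 y 0.096164 0.100868 mid 0.09851599999999999 med 0.0985 rows 129.0
gap mm 12.634000000000006
```

>>> arm_command --plan '[[[4,0,0,0,0,0,-1],[8,0,0,0,0,0,-1],[11,0,0,0,0,0,-1],[12.5,0,0,0,0,0,-1],[12.5,0,0,0,0,0,-1],[12.5,0,0,0,0,0,-1]]]'

```text
time_s: 6.55
ee_pos: [0.477, 0.0287, 0.0106]
eef_rot: [3.141, -0.0, 1.718]
force: [1.8, -3.8, 2.7]
grip_width: 0.0939
grip_force: 1.8
```

```bash
python3 - <<'E'
from m import *
gap();gap()
E
```

```text
t 6.6 tcp_cradle [[-0.0004  0.0442  0.0106]] yawerr -0.0006858324048154008 F(ex,ey,z) 1.6 -3.8 2.3 w 0.09401618633474951 1.8302278965711594
red 287 -0.0532 -0.0322 y 0.1098 0.1135 mid 0.11165 med 0.1115 rows 128.0
ptr 166 -0.0332 -0.0215 y 0.10903 0.1135 mid 0.111265 med 0.1111 rows 129.0
gap mm 0.38499999999999646
t 6.65 tcp_cradle [[-0.0005  0.0442  0.0106]] yawerr -0.0007353233600345122 F(ex,ey,z) 1.6 -3.3 2.9 w 0.09389304870332675 1.832127794623375
red 284 -0.053 -0.0324 y 0.1098 0.1135 mid 0.11165 med 0.1115 rows 128.0
ptr 164 -0.0331 -0.0215 y 0.10885199999999999 0.1135 mid 0.111176 med 0.11125 rows 128.5
gap mm 0.4740000000000022
```

>>> arm_command --plan '[[[0.4,0,0,0,0,0,-1],[0.4,0,0,0,0,0,-1],[0.4,0,0,0,0,0,-1],[0.4,0,0,0,0,0,-1],[0.4,0,0,0,0,0,-1],[0.4,0,0,0,0,0,-1],[0.4,0,0,0,0,0,-1],[0.4,0,0,0,0,0,-1],[0.4,0,0,0,0,0,-1],[0.4,0,0,0,0,0,-1],[0.4,0,0,0,0,0,-1],[0.4,0,0,0,0,0,-1]]]'

```text
time_s: 7.85
ee_pos: [0.4769, 0.0291, 0.0106]
eef_rot: [3.141, -0.0, 1.718]
force: [2.2, -3.1, 4.1]
grip_width: 0.0942
grip_force: 2.1
```

>>> arm_command --plan '[[[0,0,0,0,0,0,-0.8],[0,0,0,0,0,0,-0.65],[0,0,0,0,0,0,-0.5],[0,0,0,0,0,0,-0.35],[0,0,0,0,0,0,-0.2],[0,0,0,0,0,0,-0.1],[0,0,0,0,0,0,0],[0,0,0,0,0,0,0.08],[0,0,0,0,0,0,0.15],[0,0,0,0,0,0,0.15]]]' --squeeze 15

```text
time_s: 8.85
ee_pos: [0.4768, 0.029, 0.0106]
eef_rot: [-3.141, -0.0, 1.718]
force: [2.6, -4.0, -2.0]
grip_width: 0.04
grip_force: 3.8
```

```bash
python3 - <<'E'
from m import *
cv2.imwrite('pics/w6.png',gap())
E
```

```text
t 8.9 tcp_cradle [[-0.0005  0.0447  0.0106]] yawerr -0.0006373910020827656 F(ex,ey,z) 3.6 -3.7 -2.0 w 0.040115255482072634 3.7666788697242737
red 284 -0.0532 -0.033 y 0.1098 0.1134 mid 0.1116 med 0.1118 rows 128.0
ptr 161 -0.0325 -0.0204 y 0.10924 0.114 mid 0.11162 med 0.1115 rows 129.0
gap mm -0.019999999999992246
```

View pics/w6.png

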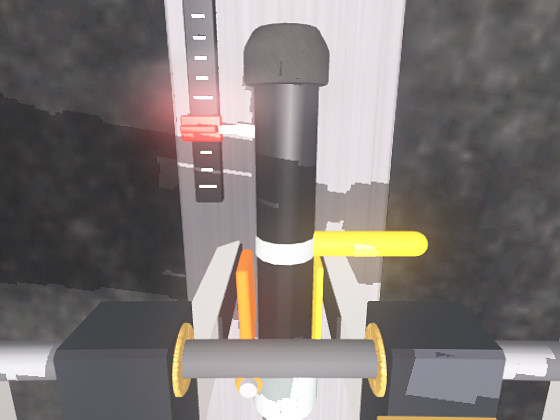

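The pointer and the red blade share row 128–129, and the lever is almost shut. Now I close fully.

>>> arm_command --plan '[[[0,0,0,0,0,0,0.2],[0,0,0,0,0,0,0.25],[0,0,0,0,0,0,0.35],[0,0,0,0,0,0,0.5],[0,0,0,0,0,0,0.5],[0,0,0,0,0,0,0.5]]]' --squeeze 20

```text
time_s: 9.5
ee_pos: [0.478, 0.0291, 0.0106]
eef_rot: [3.139, 0.0, 1.718]
force: [13.1, -2.0, -10.5]
grip_width: 0.0375
grip_force: 22.3
```

```bash
python3 - <<'E'
from m import *
p=gap();gap()
cv2.imwrite('pics/w7.png',p[90:360,140:420])
E
```

```text
t 9.55 tcp_cradle [[0.0006 0.0446 0.0106]] yawerr -0.0008926433722338811 F(ex,ey,z) 13.4 -4.6 -10.2 w 0.03738093715325267 22.282123491168022
red 285 -0.053 -0.0345 y 0.1097 0.1134 mid 0.11155000000000001 med 0.1118 rows 128.0
ptr 161 -0.0329 -0.021 y 0.10942 0.11388 mid 0.11165 med 0.1115 rows 129.0
gap mm -0.09999999999998899
t 9.6 tcp_cradle [[0.0006 0.0446 0.0105]] yawerr -0.0008866906286045251 F(ex,ey,z) 12.7 -5.0 -9.6 w 0.037601462512760336 22.28226475417614
red 284 -0.0531 -0.0344 y 0.1097 0.1134 mid 0.11155000000000001 med 0.1118 rows 128.0
ptr 165 -0.0332 -0.0209 y 0.109228 0.1139 mid 0.111564 med 0.1115 rows 129.0
gap mm -0.013999999999986246
```

View pics/w7.png

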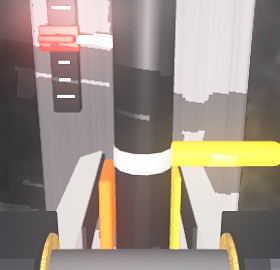

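Shut (37.5 mm), and the leg is on its mark. I'll relieve the sideways load slightly and check again.

>>> arm_command --plan '[[[0,0.4,0,0,0,0,0.5],[0,0.8,0,0,0,0,0.5],[0,1.2,0,0,0,0,0.5],[0,1.2,0,0,0,0,0.5],[0,1.2,0,0,0,0,0.5],[0,1.2,0,0,0,0,0.5]]]'

```text
time_s: 10.2
ee_pos: [0.478, 0.0292, 0.0106]
eef_rot: [-3.142, -0.0, 1.718]
force: [2.6, -2.9, -1.9]
grip_width: 0.0372
grip_force: 22.4
```

```bash
python3 - <<'E'
from m import *
p=gap();gap()
E
```

```text
t 10.25 tcp_cradle [[0.0007 0.0446 0.0106]] yawerr -0.000769363018200464 F(ex,ey,z) 1.8 -4.2 -2.5 w 0.036676392091531965 22.4505103379488
red 286 -0.053 -0.0343 y 0.1098 0.1134 mid 0.1116 med 0.1116 rows 128.5
ptr 167 -0.0329 -0.0199 y 0.109264 0.113868 mid 0.111566 med 0.1116 rows 129.0
gap mm 0.03400000000000625
t 10.3 tcp_cradle [[0.0007 0.0446 0.0106]] yawerr -0.000783801172148213 F(ex,ey,z) 3.2 -4.6 -2.0 w 0.03738514966036306 22.451132386922836
red 284 -0.053 -0.0346 y 0.1097 0.1134 mid 0.11155000000000001 med 0.1116 rows 128.5
ptr 162 -0.033 -0.0209 y 0.109466 0.113734 mid 0.1116 med 0.1115 rows 129.0
gap mm -0.04999999999999449
```

```bash
python3 -c "
from station import ctrl
print(ctrl.hand_in())"
```

```text
the job is handed in; nothing more can be done
None
```

I handed the job in at 10.3 s: the leg is drawn out with its pointer within about 0.1 mm of the red marker, and the gripper still pinches the shut cam lever against the finger rest at about 22 N. My first pull passed over the crossbar without touching it, because the fingertips sit about 33 mm higher than the arm reports; the second pull drew the leg out.

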